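# Roll the used vial into its bin with the press lever

### The job

A used glass vial is waiting on the side chute of the yellow-lidded bin, held back by the closed lid. With your fingertips press that bin's front lever all the way down so that the lid rises wide open, keep it down until the vial has rolled into the bin, then let the lever come back up slowly under your fingers so that the lid closes fully and does not slam. Nothing is picked up: touch only that lever, not the vial or the lid, and leave the blue-lidded bin and the other things alone.

Things in the scene. Friction and masses are not known exactly. Their poses are not given: they have to be found in the camera images.
- bin_yellow: white open-topped bin with a yellow lid and a yellow front band, fixed; 150 mm deep (x), 140 mm wide (y), 133 mm high; origin under its centre, on the table; x points from the lever side to the rear, y towards its chute. Its yaw varies by up to 0.25 rad. A grey chute, 64 mm wide, slopes down to its +y wall, 101 mm up. Inner floor 5 mm up. The press lever sticks out in front (-x).
- bin_yellow_pad (a point): centre of the top face of the black pad (44 mm in the bin's x, 48 mm in y) at the end of the yellow-lidded bin's lever; moves with it. At rest 104 mm above the table, outer end tilted up 0.18 rad; fully pressed 46 mm lower and 2 mm farther from the bin, tilted down 0.18 rad. It pushes back with 3 to 4 N; let go, the lid falls shut fast.
- bin_yellow_pivot (a point): pivot of that lever, 86 mm in front of the bin's centre, 75 mm above the table; the lever swings about the bin's y axis, the pad's centre 128 mm from here
- bin_yellow_lever (a joint): lever of the yellow-lidded bin: 0 at rest (up), 0.36 rad fully pressed down against its stop
- bin_yellow_lid (a joint): yellow lid: 0 closed, 0.90 rad wide open; linked to the lever, so it always turns 2.5 times the lever's angle. It hinges on the bin's -y side, so the edge by the chute rises. Turning down faster than 3.5 rad/s counts as slamming.
- used_vial_center (a point): centre of the used vial, a glass vial with a red-brown crimp cap, 23 mm in diameter and 48 mm long, lying on its side on the chute against the lid's flap, its axis along the bin's x; it rolls into the bin by itself within about 1 s once the lid is up
- bin_blue: the second bin, the same but with a blue lid and blue front band and no vial, fixed; 150 mm deep (x), 140 mm wide (y), 133 mm high; origin under its centre, on the table; x points from the lever side to the rear, y towards its chute. Its yaw varies by up to 0.25 rad. To be left alone. The two bins may stand in either place.
- bin_blue_lid (a joint): blue lid: 0 closed, 0.90 rad wide open
- oximeter: blue and white finger oximeter, 33x58x30 mm, loose; origin under its centre
- syringe: empty syringe lying on the table, 33x114x22 mm, loose; origin under its centre
- label_roll: white label roll lying flat, 106x67x30 mm, loose; origin under its centre
- dropper_bottle: brown dropper bottle standing, 33x34x102 mm, loose; origin under its centre
- plaster_roll: roll of fixing plaster, 45x46x30 mm, loose; origin under its centre

How it is judged:
On the way:
1. the yellow lid is wide open (lever pressed down) with the vial lying in the bin (value of joint bin_yellow_lid above 0.75 rad and z of used_vial_center in the frame of bin_yellow below 0.08 m and x of used_vial_center in the frame of bin_yellow between -0.075 and 0.075 m and y of used_vial_center in the frame of bin_yellow between -0.075 and 0.075 m), for 0.2 s.
At the end, for the whole second after the job is handed in: the yellow lid is closed (within 0.04 rad), the used vial lies at rest inside the yellow-lidded bin, and the blue lid is closed (within 0.04 rad) (value of joint each of bin_yellow_lid, bin_blue_lid below 0.04 rad and linear speed of used_vial below 0.05 m/s and z of used_vial_center in the frame of bin_yellow below 0.08 m and x of used_vial_center in the frame of bin_yellow between -0.075 and 0.075 m and y of used_vial_center in the frame of bin_yellow between -0.075 and 0.075 m); the robot touches nothing.
It fails at once if the yellow lid slams or drops (it turns downward faster than 3.5 rad/s; a lid let go from more than about 0.3 rad does) (velocity of joint bin_yellow_lid below -3.5 rad/s).
It fails at once if the robot touches the vial (contact force between any of the fingers, the arm and used_vial above 0.3 N).
It fails at once if the robot pushes on the yellow lid itself (contact force between any of the fingers, the arm and bin_yellow_lid above 0.5 N).
It fails at once if the blue lid is opened (more than 0.08 rad) (value of joint bin_blue_lid above 0.08 rad).
It fails at once if a bystander is moved more than 15 mm (distance of any of oximeter, syringe, label_roll, dropper_bottle, plaster_roll from where it was at the start of the episode above 0.015 m).
It also fails if it takes over 35 s, if anything falls off the work surface, if the arm or the gripper's body presses on something with over 40 N, if the wrist force passes 120 N, or if a joint passes its speed limit or range.

### The arm

A 7-joint arm with a two-finger parallel gripper is mounted at the origin on a cart in front of the work surface, level with it; the furniture and walls round the work are solid. World frame = base frame: x ahead of the robot, y to its left, z up, the work surface at z = 0. Lengths are in m, angles in rad, forces in N, time in s.
With the tool pointing down it reaches from about 0.425 to 0.95 m from the base axis. Payload 16.7 kg.
Tool frame: the origin (TCP) lies midway between the tips of the shut fingers; the grasp point (between the pads) lies 19 mm behind it; z points along the fingers, y is the line along which they close (so a half turn about z gives the same grasp; the last joint's range is limited). The gripper opens to 94 mm and grips with 3 to 60 N. Pads are 16 mm wide; open, the fingers measure 119 mm over their backs; the gripper's body (75 mm by 177 mm) begins 78 mm behind the grasp point.
Start: joints at [-1.278, 0.426, 0.074, 1.606, -0.034, 1.111, -0.067], TCP at [0.289, 0.61, 0.184] pointing down, gripper open.
Joint ranges: [-2.85, 2.85], [-0.5, 2.14], [-1.23, 1.37], [0.21, 2.46], [-1.02, 4.16], [0.16, 2.05], [-2.73, 2.73]. Speed limits (rad/s): [1.89, 1.89, 2.39, 2.39, 3.01, 3.01, 3.01].

### API

Orientations are given as a unit quaternion [w, x, y, z].
In Python, from station import bot gives the robot as it stands.
- The arm moves only by the shell command python3 -m handwheel 'ROWS' [OPENING] [FORCE]. ROWS is JSON, a list of rows, each a list of 2 entries, a list of its own where there are three numbers: the shift along the world's x, y, z in m, then the turn about the world's z in degrees. A call has 1 to 10 rows; each row shifts and turns the commanded pose from where the row before left it; what a row does not reach is not made up. A row lasts 1/12 s, in which the tool goes at most 41.7 mm and 7.16 degrees, less where a joint would pass 70% of its speed; a pose out of reach is approached as far as the arm can. A call with a gripper value outside its range is refused whole. OPENING is the closure, from 0 (fully open) to 1 (shut), set as the call begins (- or left out, the last holds). The fingers move at their own pace and stop on an object; FORCE is the grip in N (left out, the last holds). Time passes only in rows, so rows that do not move let the fingers close. It gives the time, the measured TCP pose, the force, the opening and the grip force at its end, in the units of the state.
- bot.state(): the state, without advancing time (a new reading comes with each control period).
- bot.get_image(name): name is "side" or "top" or "wrist"; returns a dict with "frame" (400x640x3 uint8, blue, green, red), "camera_matrix" (3x3 intrinsics, pixels), "k1" (the pictures are not rectified: a ray, as slopes to the right and down, at radius r is drawn at 1 + k1 r^2 times it, then the intrinsics apply), "position" and "rotation" of the camera in the world. Camera axes: x right, y up, looking along -z (the intrinsics and any distortion apply to the point x, -y, -z); pixel columns grow to the right and rows downward; lengths in m; the calibration is good to about 2 mm. A picture is of the moment at which its call begins. There is no depth.
- bot.hand_in(): hands the job in; it is judged then, once.
Trained networks look in the newest picture that a camera, given by its name, has taken for a name from the list of things; names that differ only in an ending like _2 or _b are one class to them, and where a whole thing is asked for, a point or a joint stands for the part that bears it (a point fixed in the world has none). Each returns a list of dicts, best first, with "score" (0 to 1); they miss things now and then, are a little off and sometimes report something else, mostly with a low value. They report only what shows in the picture. A call takes as long as a camera call.
- bot.cut_out(camera, target): "pixels" (400x640 bool, what is visible of it) and "position" ([column, row] in pixels, amid what is visible of it).
- bot.spot_point(camera, target): "position" ([column, row] in pixels: a listed point, or the origin of a listed thing).
The state is a dict: "clock": time; "joints": joint angles; "qd": joint speeds; "joint_torque": joint torques, N m; "tcp_pos": TCP position; "eef_rot": TCP orientation; "wrist_force": force on the tool from outside, world axes, zero at the start; "torque": the same for the moment, N m; "grip_width": finger opening in m; "grip_force": force on a finger pad.
Only numpy, scipy, OpenCV 4.12 (cv2) and the standard library are available. Lean on these libraries where they do the work, as an engineer would, in place of code of your own. Each camera call takes 0.05 s, during which the arm holds its last target. There are 200 camera calls.

## Working session

There is one attempt and no reset: what is moved stays moved. The work goes in short steps, Python scripts to look and compute and a shell command to move; the robot and the scene stay as the last step left them, time stands still between calls to the robot, and variables do not carry over. Pictures are saved under pics/ and viewed, at most 10 in all, crops included, and the job is handed in when it is done.

```bash
mkdir -p pics
cat > h.py <<'E'
import numpy as np, cv2
from station import bot
def ray(im,px):
    K=np.array(im["camera_matrix"],float); k1=float(im["k1"])
    p=cv2.undistortPoints(np.array([[px]],float),K,np.array([k1,0,0,0,0.]))[0,0]
    R=np.array(im["rotation"],float).reshape(3,3)
    return np.array(im["position"],float), R@np.array([p[0],-p[1],-1.])
def atz(im,px,z):
    o,d=ray(im,px); return o+d*(z-o[2])/d[2]
def tri(a,b):
    A=[];r=[]
    for o,d in (a,b):
        d=d/np.linalg.norm(d);P=np.eye(3)-np.outer(d,d);A.append(P);r.append(P@o)
    x=np.linalg.solve(sum(A),sum(r)); return x,[np.linalg.norm(P@x-q) for P,q in zip(A,r)]
E
python3 - <<'E'
from h import *
np.set_printoptions(precision=3,suppress=True)
ims={c:bot.get_image(c) for c in("side","top")}
for c,i in ims.items(): cv2.imwrite(f"pics/{c}0.png",i["frame"]); print(c,i["position"])
for n,z in [("bin_yellow_pad",.104),("bin_yellow_pivot",.075),("bin_yellow",0),("used_vial_center",.12),("bin_blue",0),("dropper_bottle",0),("syringe",0),("oximeter",0),("label_roll",0),("plaster_roll",0)]:
    D={}
    for c,i in ims.items():
        r=bot.spot_point(c,n)
        for q in r[:2]: print(n,c,np.round(q["position"],1),round(q["score"],2),atz(i,q["position"],z))
        if r: D[c]=ray(i,r[0]["position"])
    if len(D)==2: print("   tri",*tri(D["side"],D["top"]))
s=bot.state();print(s["clock"],s["tcp_pos"],s["eef_rot"],s["grip_width"])
E
```

```text
side [ 0.354 -1.452  1.029]
top [ 0.452 -0.006  1.484]Traceback (most recent call last):
  File "<stdin>", line 9, in <module>
  File "h.py", line 9, in atz
    o,d=ray(im,px); return o+d*(z-o[2])/d[2]
        ~~~^^^^^^^
  File "h.py", line 6, in ray
    R=np.array(im["rotation"],float).reshape(3,3)
ValueError: cannot reshape array of size 4 into shape (3,3)
```

Rotation is a quaternion [w,x,y,z].

```bash
sed -i 's/R=np.array(im\["rotation"\],float).reshape(3,3)/R=Rotation.from_quat(np.roll(im["rotation"],-1)).as_matrix()/; 1a from scipy.spatial.transform import Rotation' h.py
python3 - <<'E'
from h import *
np.set_printoptions(precision=3,suppress=True)
ims={c:bot.get_image(c) for c in("side","top")}
for n,z in [("bin_yellow_pad",.104),("bin_yellow_pivot",.075),("bin_yellow",0),("used_vial_center",.12),("bin_blue",0),("dropper_bottle",0),("syringe",0),("oximeter",0),("label_roll",0),("plaster_roll",0)]:
    D={}
    for c,i in ims.items():
        r=bot.spot_point(c,n)
        for q in r[:2]: print(n,c,np.round(q["position"],1),round(q["score"],2),atz(i,q["position"],z))
        if r: D[c]=ray(i,r[0]["position"])
    if len(D)==2: print("   tri",*tri(D["side"],D["top"]))
s=bot.state();print(s["clock"],s["tcp_pos"],s["eef_rot"],s["grip_width"])
E
```

```text
bin_yellow_pad side [288.6 166.8] 0.57 [0.492 0.199 0.104]
bin_yellow_pad top [258.3 214.5] 0.6 [0.48  0.212 0.104]
   tri [0.486 0.213 0.096] [np.float64(0.006372213815068868), np.float64(0.006372213815068809)]
bin_yellow_pivot side [315.5 170. ] 0.91 [0.604 0.211 0.075]
bin_yellow_pivot top [251.2 180.8] 0.76 [0.612 0.244 0.075]
   tri [0.612 0.248 0.054] [np.float64(0.0024314131859365794), np.float64(0.0024314131859366926)]
bin_yellow side [332.1 179.8] 0.79 [0.683 0.249 0.   ]
bin_yellow top [249.7 161.4] 0.76 [0.701 0.264 0.   ]
bin_yellow top [311.5 215.8] 0.58 [0.473 0.012 0.   ]
   tri [ 0.695  0.266 -0.009] [np.float64(0.008122073901628363), np.float64(0.00812207390162858)]
used_vial_center top [222.7 165.9] 0.46 [0.665 0.344 0.12 ]
bin_blue side [350.7 244.4] 0.56 [ 0.673 -0.198  0.   ]
bin_blue top [357.3 170.9] 0.8 [ 0.656 -0.18   0.   ]
bin_blue top [310.1 215.2] 0.25 [0.476 0.017 0.   ]
   tri [ 0.667 -0.183 -0.013] [np.float64(0.009567775745518594), np.float64(0.009567775745518706)]
dropper_bottle top [418.8 164.3] 0.6 [ 0.68  -0.435  0.   ]
syringe side [273.2 169.1] 
[... 290 characters left out ...]
.8 214. ] 0.4 [0.481 0.014 0.   ]
   tri [ 0.477  0.015 -0.006] [np.float64(0.003649976926698516), np.float64(0.0036499769266984607)]
label_roll side [309.4 293.2] 0.55 [ 0.497 -0.419  0.   ]
label_roll top [414.1 208.5] 0.55 [ 0.498 -0.41   0.   ]
   tri [ 0.498 -0.412 -0.007] [np.float64(0.0003183726541722734), np.float64(0.00031837265417231997)]
plaster_roll side [338.8 299.1] 0.61 [ 0.583 -0.455  0.   ]
plaster_roll side [316.7 168.3] 0.49 [0.631 0.357 0.   ]
plaster_roll top [420.5 183.7] 0.45 [ 0.599 -0.439  0.   ]
   tri [ 0.593 -0.442 -0.013] [np.float64(0.007201994448993516), np.float64(0.007201994448993514)]
1.25 [0.289 0.61  0.184] [-0.     0.22   0.976 -0.   ] 0.09389282530868352
```

View pics/top0.png

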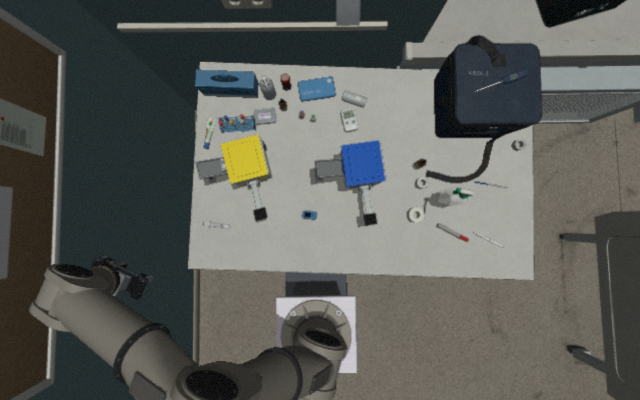

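View pics/side0.png

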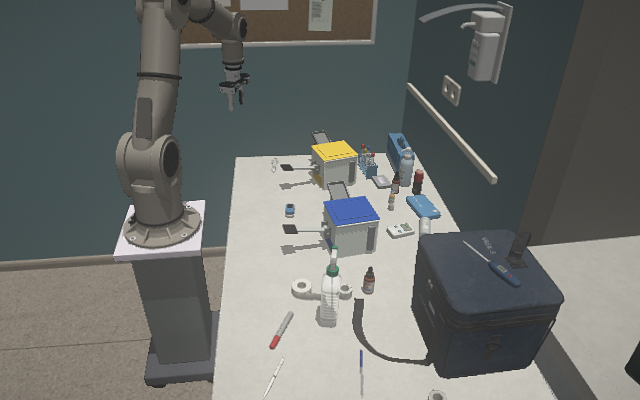

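The top view shows the yellow lid at about (245,160), its lever running down to the black pad at (260,214), and the chute and vial on the left at about (215,168). The blue bin is at (362,165). In the side view, the yellow bin is at (333,165) with its pad at (288,167). The networks agree with this, putting the pad at about (0.48, 0.21) and the yaw at about +0.24. I'll move over with the fingers shut, turning to the bin's yaw.

```bash
python3 -m handwheel '[[[0.013,-0.035,0.006],4],[[0.013,-0.035,0.006],4],[[0.013,-0.035,0.006],4],[[0.013,-0.035,0.006],4],[[0.013,-0.035,0.006],4],[[0.013,-0.035,0.006],4],[[0.013,-0.035,0.006],4],[[0.013,-0.035,0.006],4],[[0.013,-0.035,0.006],4],[[0.013,-0.035,0.006],4]]' 1
python3 - <<'E'
from h import *
np.set_printoptions(precision=4,suppress=True)
ims={c:bot.get_image(c) for c in("side","top","wrist")}
cv2.imwrite("pics/w1.png",ims["wrist"]["frame"])
for n,z in [("bin_yellow_pad",.104),("bin_yellow_pivot",.075),("bin_yellow",0)]:
    for c,i in ims.items():
        for q in bot.spot_point(c,n)[:1]: print(n,c,np.round(q["position"],1),round(q["score"],2),atz(i,q["position"],z))
        for q in bot.cut_out(c,n)[:1]: print("  cut",np.round(q["position"],1),round(q["score"],2),q["pixels"].sum(),atz(i,q["position"],z))
s=bot.state();print(s["clock"],s["tcp_pos"],s["eef_rot"],s["grip_width"],s["wrist_force"])
E
```

```text
clock: 2.08
tcp_pos: [0.4195, 0.2581, 0.2443]
eef_rot: [0.0, -0.129, 0.992, 0.0]
wrist_force: [0.6, 0.2, 0.0]
grip_width: 0.0304
grip_force: 0.0
bin_yellow_pad side [340.5 293.5] 0.71 [ 0.5686 -0.5356  0.104 ]
  cut [292.5 168.7] 0.67 138 [0.5057 0.1815 0.104 ]
bin_yellow_pad top [260.3 210.6] 0.55 [0.4945 0.2047 0.104 ]
  cut [257.7 201.7] 0.66 307 [0.5285 0.2145 0.104 ]
  cut [265. 225.] 0.66 1751 [0.4805 0.2043 0.104 ]
  cut [330. 162.] 0.58 2138 [0.6755 0.273  0.075 ]
bin_yellow_pivot top [252. 181.] 0.83 [0.6113 0.2411 0.075 ]
  cut [243.5 160.6] 0.55 2720 [0.692  0.2741 0.075 ]
  cut [296.3 346.4] 0.68 4251 [0.6407 0.2743 0.075 ]
bin_yellow side [332.4 179.8] 0.92 [0.6845 0.2489 0.    ]
  cut [327.9 163.4] 0.84 2182 [0.6889 0.3965 0.    ]
bin_yellow top [250.4 162.7] 0.57 [0.6957 0.2607 0.    ]
  cut [243.8 162.7] 0.59 2603 [0.6961 0.2878 0.    ]
bin_yellow wrist [279.4 337.9] 0.92 [0.691  0.2535 0.    ]
  cut [294.8 343.7] 0.94 4460 [0.6951 0.2785 0.    ]
3.1333 [0.4192 0.2598 0.2438] [ 0.     -0.1273  0.9919 -0.    ] 0.000750641484130295 [-0.5012  0.223   0.0475]
```

View pics/w1.png

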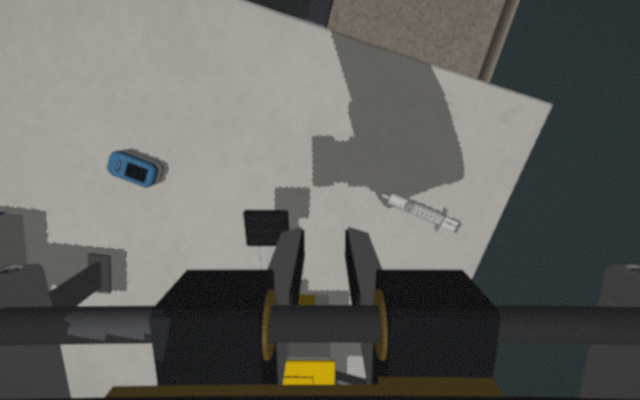

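The wrist view shows the black pad at (266,226), square to the fingers, next to the yellow bin at (310,370). That puts the pad at about (0.482, 0.205), and its distance to the bin origin comes out at 0.216 against 0.212 expected. I'll move above it and check from near.

```bash
python3 -m handwheel '[[[0.016,-0.0135,-0.01],0],[[0.016,-0.0135,-0.02],0],[[0.016,-0.0135,-0.03],0],[[0.016,-0.0135,-0.03],0],[[0,0,-0.014],0],[[0,0,0],0]]' 1
python3 - <<'E'
from h import *
np.set_printoptions(precision=4,suppress=True)
i=bot.get_image("wrist"); j=bot.get_image("side")
cv2.imwrite("pics/w2.png",i["frame"]); 
cv2.imwrite("pics/s2.png",cv2.resize(j["frame"][110:230,220:400],None,fx=4,fy=4,interpolation=cv2.INTER_CUBIC))
for q in bot.cut_out("wrist","bin_yellow_pad")[:1]: print("  cut",np.round(q["position"],1),round(q["score"],2),q["pixels"].sum(),atz(i,q["position"],.104))
s=bot.state();print(s["clock"],s["tcp_pos"],s["wrist_force"])
E
```

```text
clock: 3.63
tcp_pos: [0.4822, 0.2041, 0.1367]
eef_rot: [-0.002, -0.126, 0.992, -0.001]
wrist_force: [-0.4, -0.8, -0.1]
grip_width: 0.0004
grip_force: 0.0
  cut [325.8 210.5] 0.69 2906 [0.4783 0.2041 0.104 ]
3.7833 [0.4834 0.2066 0.1408] [0.2933 0.2233 0.0915]
```

View pics/w2.png

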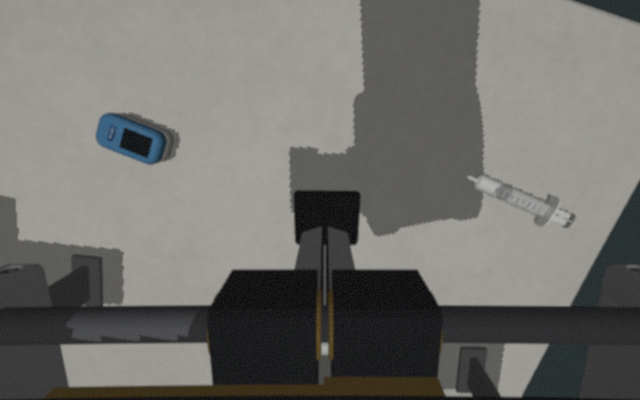

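View pics/s2.png

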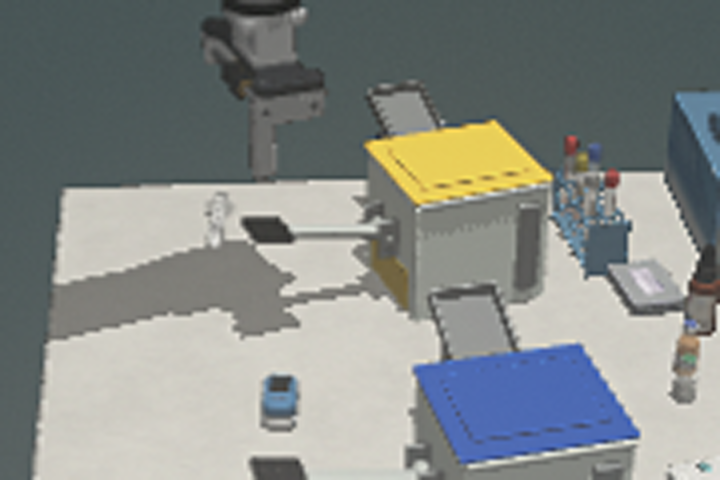

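The wrist view shows the shut tips centred laterally on the black pad (columns 294–360, tips at about 326,228). The side view shows the fingers standing above the pad, the lid closed, and the neighbours clear. Now I'll press.

```bash
python3 -m handwheel '[[[0,0,-0.015],0],[[0,0,-0.012],0],[[0,0,-0.006],0],[[0,0,-0.006],0],[[0,0,-0.006],0],[[0,0,-0.006],0],[[0,0,-0.006],0],[[0,0,0],0]]' 1
```

```text
clock: 4.45
tcp_pos: [0.4828, 0.2058, 0.0819]
eef_rot: [-0.0, -0.127, 0.992, -0.0]
wrist_force: [-0.8, -0.2, -0.8]
grip_width: 0.0001
grip_force: 0.0
```

Pressing should show an upward push, but there is none. I'll look.

Run:
```python
from h import *
j=bot.get_image("side"); i=bot.get_image("wrist"); s=bot.state();print(s["clock"],s["tcp_pos"],s["wrist_force"],s["torque"])
a=cv2.resize(j["frame"][110:210,240:370],(780,600),interpolation=cv2.INTER_CUBIC)[:, :400]
b=cv2.resize(i["frame"][150:300,260:360],(400,600),interpolation=cv2.INTER_CUBIC)
cv2.imwrite("pics/s3.png",np.hstack([a,b]))
```

```text
4.55 [0.48319358 0.20579805 0.08268978] [-0.21282209  0.30985951 -0.53544016] [0.0614047  0.01788135 0.01278331]
```

View pics/s3.png

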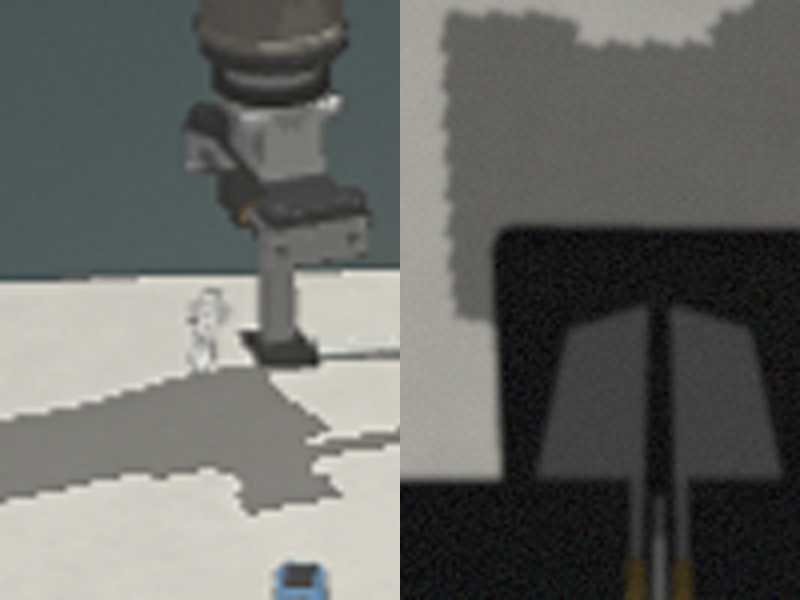

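The fingertips sit mid-pad and the lever is about level, so it is moving and the force reading is just weak. I'll continue in small steps.

```bash
python3 -m handwheel '[[[0,0,-0.005],0],[[0,0,-0.005],0],[[0,0,-0.005],0],[[0,0,-0.005],0],[[0,0,-0.002],0],[[0,0,0],0]]' 1; python3 -m handwheel '[[[0,0,-0.002],0],[[0,0,0],0]]' 1
```

```text
clock: 5.05
tcp_pos: [0.4829, 0.2058, 0.0601]
eef_rot: [-0.0, -0.127, 0.992, -0.0]
wrist_force: [-2.7, -1.3, 4.4]
grip_width: 0.0006
grip_force: 1.9
clock: 5.22
tcp_pos: [0.4832, 0.2058, 0.0586]
eef_rot: [-0.0, -0.127, 0.992, -0.0]
wrist_force: [-3.5, -0.8, 4.9]
grip_width: 0.0005
grip_force: 2.3
```

```bash
python3 -m handwheel '[[[0,0,-0.002],0],[[0,0,0],0]]' 1
python3 - <<'E'
from h import *
j=bot.get_image("side"); t=bot.get_image("top"); s=bot.state();print(s["clock"],s["tcp_pos"],s["wrist_force"],s["torque"])
a=cv2.resize(j["frame"][110:210,270:370],(400,400),interpolation=cv2.INTER_CUBIC)
b=cv2.resize(t["frame"][110:210,190:290],(400,400),interpolation=cv2.INTER_CUBIC)
cv2.imwrite("pics/s4.png",np.hstack([a,b]))
E
```

```text
clock: 5.38
tcp_pos: [0.4832, 0.2058, 0.0567]
eef_rot: [0.0, -0.127, 0.992, -0.0]
wrist_force: [-1.7, -1.5, 3.3]
grip_width: 0.0006
grip_force: 2.0
5.4833 [0.48325059 0.20586473 0.05689575] [-3.42054637 -1.43287177  4.46507534] [-0.17553318  0.59905602  0.01385682]
```

View pics/s4.png

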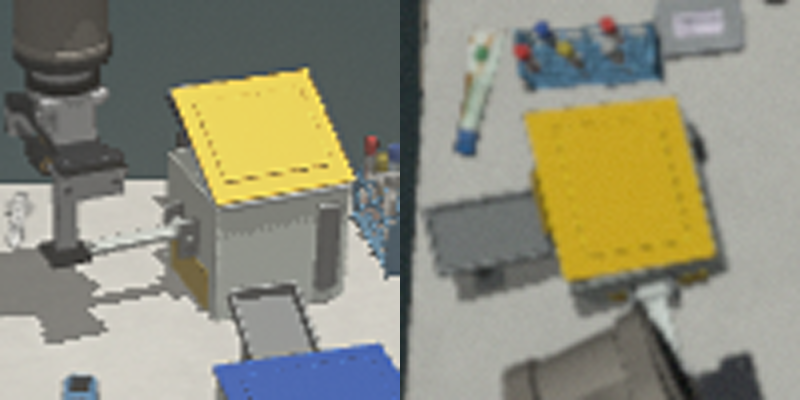

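The lid is up and the chute looks empty in the top view. The force is still only about 4.5 N, so the lever isn't on its stop yet. I'll press a bit more until the force rises.

```bash
for k in 1; do python3 -m handwheel '[[[0,0,-0.002],0],[[0,0,0],0]]' 1; done; python3 -m handwheel '[[[0,0,-0.002],0],[[0,0,0],0]]' 1 | grep -E "tcp|force"
```

```text
clock: 5.65
tcp_pos: [0.4834, 0.2059, 0.0547]
eef_rot: [0.0, -0.127, 0.992, 0.0]
wrist_force: [-2.4, -0.4, 3.5]
grip_width: 0.0004
grip_force: 1.9
tcp_pos: [0.4834, 0.2059, 0.0527]
wrist_force: [-1.1, -0.8, 3.0]
grip_force: 1.9
```

```bash
python3 -m handwheel '[[[0,0,-0.002],0],[[0,0,0],0]]' 1 | grep -E "tcp|force";  python3 -m handwheel '[[[0,0,-0.002],0],[[0,0,0],0]]' 1 | grep -E "tcp|force"
python3 - <<'E'
from h import *
i=bot.get_image("wrist"); j=bot.get_image("side"); t=bot.get_image("top"); s=bot.state();print(s["clock"],s["tcp_pos"],s["wrist_force"])
for c in("side","top","wrist"):
    for q in bot.spot_point(c,"used_vial_center")[:2]: print(c,q["position"],q["score"])
a=cv2.resize(j["frame"][110:210,270:370],(400,400),interpolation=cv2.INTER_CUBIC)
b=cv2.resize(i["frame"][150:250,270:370],(400,400),interpolation=cv2.INTER_CUBIC)
cv2.imwrite("pics/s5.png",np.hstack([a,b]))
E
```

```text
tcp_pos: [0.4834, 0.2059, 0.0507]
wrist_force: [-0.9, -1.4, 3.8]
grip_force: 2.0
tcp_pos: [0.4834, 0.2059, 0.0487]
wrist_force: [-0.8, -0.3, 4.4]
grip_force: 2.0
6.3 [0.48341481 0.20590457 0.0488906 ] [-1.0955256  -0.57018146  4.13519742]
```

View pics/s5.png

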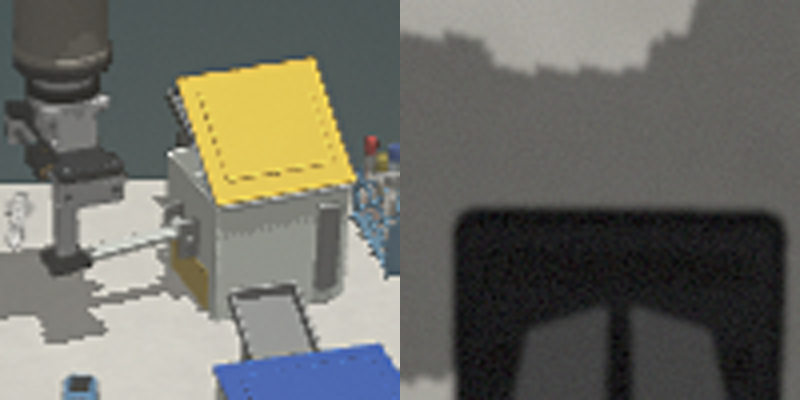

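```bash
python3 -m handwheel '[[[0,0,-0.002],0],[[0,0,0],0]]' 1 | grep -E "tcp|force";  python3 -m handwheel '[[[0,0,-0.002],0],[[0,0,0],0]]' 1 | grep -E "tcp|force"
python3 - <<'E'
from h import *
j=bot.get_image("side")
K=np.array(j["camera_matrix"],float);R=Rotation.from_quat(np.roll(j["rotation"],-1)).as_matrix()
def proj(X):
    p=R.T@(np.array(X)-j["position"]);u=np.array([p[0],-p[1]])/-p[2];u=u*(1+j["k1"]*(u@u));return K[:2,:2]@u+K[:2,2]
yaw=.235;o=np.array([.689,.255,0]);Rz=Rotation.from_euler('z',yaw).as_matrix()
for th in (0,.5,.6,.7,.8,.9,1.0):
    print(th,[np.round(proj(o+Rz@[x,-.07+.14*np.cos(th),.133+.14*np.sin(th)]),1) for x in(-.075,.075)], np.round(proj(o+Rz@[-.075,-.07,.133]),1))
m=bot.cut_out("side","bin_yellow_lid")
f=j["frame"].astype(int);y=(f[...,2]>120)&(f[...,1]>100)&(f[...,0]<110);y[:, :270]=0;y[:,380:]=0;y[210:]=0
r,c=np.nonzero(y);print("top",c[r==r.min()],r.min(),"left",c.min(),r[c==c.min()],"right",c.max(),r[c==c.max()],"bottom",r.max())
E
```

```text
tcp_pos: [0.4834, 0.2059, 0.0467]
wrist_force: [0.8, 0.3, 4.3]
grip_force: 2.0
tcp_pos: [0.4834, 0.206, 0.0447]
wrist_force: [1.1, 0.1, 4.1]
grip_force: 2.0
0 [array([311.6, 147.3]), array([343.7, 142.1])] [324.2 162.1]
0.5 [array([313.3, 134.5]), array([346.2, 129.5])] [324.2 162.1]
0.6 [array([314. , 132.6]), array([347. , 127.6])] [324.2 162.1]
0.7 [array([314.8, 131. ]), array([348., 126.])] [324.2 162.1]
0.8 [array([315.7, 129.6]), array([349.1, 124.6])] [324.2 162.1]
0.9 [array([316.7, 128.5]), array([350.3, 123.6])] [324.2 162.1]
1.0 [array([317.7, 127.8]), array([351.6, 122.8])] [324.2 162.1]
top [270] 54 left 270 [54 55] right 374 [153] bottom 187
```

```bash
python3 -m handwheel '[[[0,0,-0.002],0],[[0,0,0],0]]' 1 | grep -E "tcp|wrist";  python3 -m handwheel '[[[0,0,-0.002],0],[[0,0,0],0]]' 1 | grep -E "tcp|wrist";python3 -m handwheel '[[[0,0,-0.002],0],[[0,0,0],0]]' 1 | grep -E "tcp|wrist"
```

```text
tcp_pos: [0.4834, 0.206, 0.0427]
wrist_force: [1.1, 0.1, 4.7]
tcp_pos: [0.4833, 0.2059, 0.0407]
wrist_force: [1.5, 0.4, 3.9]
tcp_pos: [0.4833, 0.2059, 0.0387]
wrist_force: [2.0, 0.1, 3.8]
```

Run:
```python
from h import *
i=bot.get_image("wrist"); j=bot.get_image("side"); t=bot.get_image("top"); s=bot.state();print(s["clock"],s["tcp_pos"],s["wrist_force"],s["torque"])
a=cv2.resize(j["frame"][120:190,275:365],(540,420),interpolation=cv2.INTER_CUBIC)
b=cv2.resize(i["frame"][150:255,285:350],(260,420),interpolation=cv2.INTER_CUBIC)
cv2.imwrite("pics/s6.png",np.hstack([a,b]))
for c,im in(("side",j),("top",t),("wrist",i)):
    for n in ("bin_yellow_pad","used_vial_center"):
        for q in bot.spot_point(c,n)[:2]: print(c,n,np.round(q["position"],1),round(q["score"],2),atz(im,q["position"],.055))
```

```text
7.5333 [0.48330564 0.20591405 0.03886692] [ 0.75097442 -0.06851431  4.35503925] [ 0.10277124 -0.33088831 -0.0538473 ]
side bin_yellow_pad [284.6 177.8] 0.48 [0.47402133 0.19601798 0.055     ]
```

View pics/s6.png

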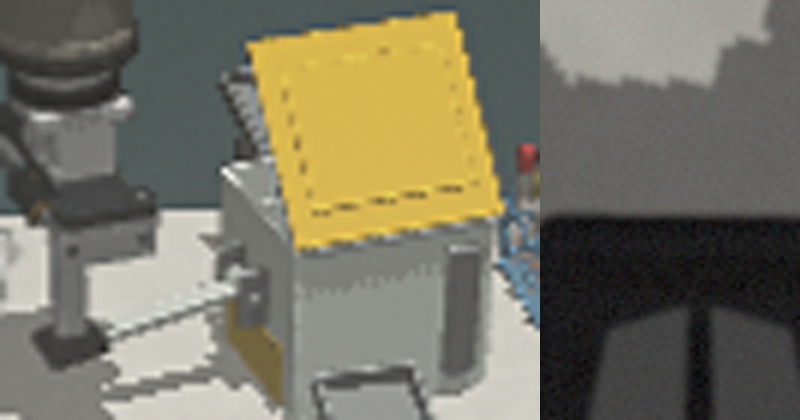

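The lid is now nearly wide open (front chute corner about (316,127.5), rear about (351,122), which projects to about 0.9 rad). The pad is square under the tips. Contact evidently began at a reported z of about 0.085, so the stop should be near 0.039. I'll press slightly more to confirm the stop and hold there.

```bash
python3 -m handwheel '[[[0,0,-0.0015],0],[[0,0,0],0]]' 1 | grep -E "tcp|wrist";  python3 -m handwheel '[[[0,0,-0.0015],0],[[0,0,0],0]]' 1 | grep -E "tcp|wrist"; python3 -m handwheel '[[[0,0,-0.0015],0],[[0,0,0],0],[[0,0,0],0]]' 1 | grep -E "tcp|wrist"
```

```text
tcp_pos: [0.4835, 0.206, 0.0374]
wrist_force: [1.0, -0.0, 9.2]
tcp_pos: [0.4838, 0.2061, 0.0369]
wrist_force: [-6.1, -1.9, 29.0]
tcp_pos: [0.4839, 0.2062, 0.0365]
wrist_force: [-12.2, -5.5, 52.1]
```

The lever is on its stop (force jump at z≈0.037). I'll ease the overpress, hold for over a second, then check the chute.

```bash
python3 -m handwheel '[[[0,0,0.003],0],[[0,0,0],0],[[0,0,0],0],[[0,0,0],0],[[0,0,0],0],[[0,0,0],0],[[0,0,0],0],[[0,0,0],0],[[0,0,0],0],[[0,0,0],0]]' 1| grep -E "clock|tcp|wrist"
python3 - <<'E'
from h import *
t=bot.get_image("top"); j=bot.get_image("side")
z=lambda f,r,c,s:cv2.resize(f[r:r+s,c:c+s],(260,260),interpolation=cv2.INTER_CUBIC)
t0=cv2.imread("pics/top0.png");s0=cv2.imread("pics/side0.png")
cv2.imwrite("pics/c7.png",np.vstack([np.hstack([z(t0,140,190,60),z(s0,115,295,60)]),np.hstack([z(t["frame"],140,190,60),z(j["frame"],115,295,60)])]))
for c in("top","side"): 
  for q in bot.cut_out(c,"used_vial_center")[:2]: print(c,q["position"],q["score"],q["pixels"].sum())
E
```

```text
clock: 9.25
tcp_pos: [0.4835, 0.206, 0.0375]
wrist_force: [1.1, -0.3, 9.0]
side [292.9, 175.8] 0.19 73
```

View pics/c7.png

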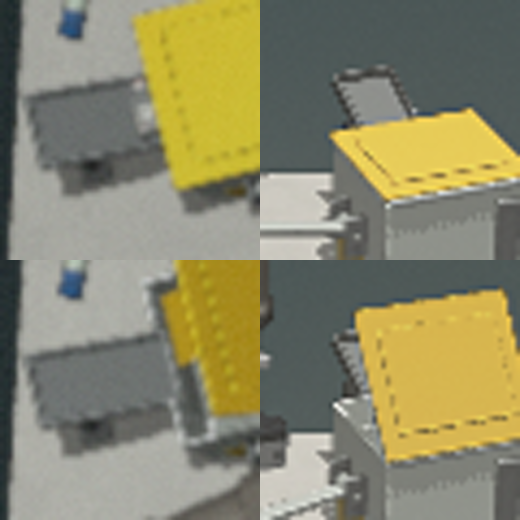

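The vial was a pale spot at the lid end of the chute (top row). It is gone now, with the chute empty and the lid wide open (bottom row), so it rolled in. Next I'll raise slowly, 3 mm per row.

```bash
python3 -m handwheel '[[[0,0,0.002],0],[[0,0,0.003],0],[[0,0,0.003],0],[[0,0,0.003],0],[[0,0,0.003],0],[[0,0,0.003],0],[[0,0,0.003],0],[[0,0,0.003],0],[[0,0,0.003],0],[[0,0,0.003],0]]' 1| grep -E "clock|tcp|wrist"; python3 -m handwheel '[[[0,0,0.003],0],[[0,0,0.003],0],[[0,0,0.003],0],[[0,0,0.003],0],[[0,0,0.002],0],[[0,0,0.002],0],[[0,0,0.002],0],[[0,0,0.002],0],[[0,0,0.002],0],[[0,0,0.002],0]]' 1| grep -E "clock|tcp|wrist"
```

```text
clock: 10.28
tcp_pos: [0.4834, 0.2059, 0.0666]
wrist_force: [-1.4, -0.3, 3.8]
clock: 11.12
tcp_pos: [0.4827, 0.2056, 0.0901]
wrist_force: [-0.2, -0.1, 0.0]
```

```bash
python3 -m handwheel '[[[0,0,0.003],0],[[0,0,0.005],0],[[0,0,0.01],0],[[0,0,0.02],0],[[0,0,0.02],0],[[0,0,0.02],0],[[0,0,0],0],[[0,0,0],0],[[0,0,0],0]]' 1| grep -E "clock|tcp|wrist"
python3 - <<'E'
from h import *
j=bot.get_image("side").get("frame").astype(int);o=cv2.imread("pics/side0.png").astype(int)
d=abs(j-o)[135:190,310:365].mean();print("side diff on bin vs start",d)
for n in("bin_yellow_pad",):
    for q in bot.spot_point("side",n)[:1]: print(q["position"],q["score"],"was 288.6 166.8")
print(bot.spot_point("side","used_vial_center")[:1],bot.state()["wrist_force"])
E
```

```text
clock: 11.87
tcp_pos: [0.483, 0.2058, 0.1683]
wrist_force: [0.2, -0.7, -0.4]
side diff on bin vs start 1.7134986225895317
[286.3, 168.4] 0.47 was 288.6 166.8
[] [ 0.49585225 -0.09298709  0.18041894]
```

The bin again looks as it did at the start: lid closed, contact force zero, vial off the chute, and the robot clear.

```bash
python3 -c "
from station import bot
print(bot.hand_in())"
```

```text
the job is handed in; nothing more can be done
None
```

I pressed the yellow bin's lever to its stop and held it until the vial had left the chute, then eased it back up so the lid closed; the job is handed in at about 12 s, but it returned no verdict, and I never saw the vial inside the bin.

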